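# Find the socket-duct cover that has lost its catch and tip it open

### The arm

A 6-joint arm with a two-finger parallel gripper is mounted at the origin on the work surface. World frame = base frame: x ahead of the robot, y to its left, z up, the work surface at z = 0. Lengths are in m, angles in rad, forces in N, time in s.
With the tool pointing down it reaches from about 0.25 to 0.775 m from the base axis. Payload 4 kg.
Tool frame: the origin (TCP) lies midway between the tips of the shut fingers; the grasp point (between the pads) lies 19 mm behind it; z points along the fingers, y is the direction in which the jaws open and shut (so a half turn about z gives the same grasp; the last joint's range is limited). The gripper opens to 94 mm and grips with 3 to 60 N. Pads are 16 mm wide; open, the fingers measure 119 mm over their backs; the gripper's body (75 mm by 177 mm) begins 78 mm behind the grasp point.
Start: joints at [1.1, 0.087, 1.371, -0, 1.684, -0.103], TCP at [0.198, 0.513, 0.171] pointing down, gripper open.
Joint ranges: [-3.1, 3.1], [-0.76, 2.03], [0.27, 2.55], [-1.08, 4.22], [0.17, 2.65], [-2.57, 2.57]. Speed limits (rad/s): [2.79, 2.79, 3.14, 3.14, 3.14, 3.14].

### API

Orientations are given as [roll, pitch, yaw] about the fixed x, y, z axes, in that order (R = Rz(yaw) Ry(pitch) Rx(roll)).
In Python, from bench import get_obs, snapshot, ticket gives the robot as it stands.
- The arm moves only by the shell command python3 -m creep 'ROWS' [OPENING]. ROWS is JSON, a list that holds one entry, the list of rows, each a list of 4 numbers: the shift along the tool's x, y, z in mm, then the turn about the tool's z in degrees. A call has 1 to 8 rows; each row shifts and turns the commanded pose from where the row before left it, along the tool's axes as they then stand; what a row does not reach is not made up. A row lasts 1/8 s, in which the tool goes at most 62.5 mm and 10.7 degrees, less where a joint would pass 70% of its speed; a pose out of reach is approached as far as the arm can. A call with a gripper value outside its range is refused whole. OPENING is the opening, from 0 (shut) to 1 (fully open), set as the call begins (- or left out, the last holds). The fingers move at their own pace and stop on an object; the grip force is fixed at half the most. Time passes only in rows, so rows that do not move let the fingers close. It gives the time, the measured TCP pose, the force and the opening at its end, in the units of the state.
- get_obs(): the state, without advancing time (a new reading comes with each control period).
- snapshot(name): name is "scene" or "top" or "wrist"; returns a dict with "color" (480x640x3 uint8, red, green, blue), "depth" (480x640 float32, m along the optical axis (not along the pixel's ray), 0 where there is no reading), "fx", "fy", "cx", "cy" (pixels), "extrinsics" (4x4, takes a point from world to camera coordinates). Camera axes: x right, y down, z forward; pixel columns grow to the right and rows downward; lengths in m; the calibration is good to about 2 mm. The wrist camera is an equidistant fisheye: a pixel r from the principal point sees the ray r / f radians off the axis. A picture is of the moment at which its call begins.
- ticket.close_job(): hands the job in, once; it reports no verdict.
The state is a dict: "time": time; "joint_positions": joint angles; "qvel": joint speeds; "joint_torque": joint torques, N m; "tool_pos": TCP position; "ee_rot": TCP orientation; "wrist_force": force on the tool from outside, world axes, zero at the start; "wrist_torque": the same for the moment, N m; "width": finger opening in m.
Only numpy, scipy, OpenCV 4.12 (cv2) and the standard library are available. Lean on these libraries where they do the work, as an engineer would, in place of code of your own. Each camera call takes 0.05 s, during which the arm holds its last target. There are 200 camera calls.

### The job

One of the four alike tilting covers on the bench's socket duct has lost its catch. With a fingertip press the black pads in turn, without forcing the covers that are still held, to find the one that rocks; then press its pad end down and push its raised long end over until the cover stands upright or a little past it, and leave it standing so. Pick nothing up, and leave the multimeter, the tape and the screwdriver where they lie.

Things in the scene. Friction and masses are not known exactly. Their poses are not given: they have to be found in the camera images.
- duct: fixed grey steel socket duct on the bench, 180 (its x) x 540 (its y) x 85 mm high; origin at the centre of its underside, z up, -x side towards the robot. Its flat top has four openings, 141 (x) x 93 mm (y), centred at y = -159, -53, 53, 159 mm, filled flush by alike tilting covers a, b, c, d. Wells below are 79 mm deep; a 23 mm high socket outlet stands under each cover's -x half
- cover_a (a joint): tilt of cover a, rad: 0 = shut, grows as the black-pad end (+x) goes down and the long end (-x) rises; upright at 1.57, stop at 1.92. Pivot along duct y, 12.5 mm to +x of the duct's middle, 83 mm above the bench. A held cover gives about 1 mm at its pad to 9 N, at most 4 mm, and springs back; the one without a catch (any of the four) sinks at 2 to 7 N and, its pivot being stiff, stays at any tilt
- cover_a_pad (a point): centre of the top of the black rubber press pad, 26 mm (duct x) x 50 mm (y), on cover a; 32 mm from the pivot, 87 mm above the bench when shut; axes of the cover (x towards its pad end, z out of its top), moving with it. The cover is a 4 mm aluminium plate, 135 (x) x 88 mm (y), 0.12 kg; its pad end lies 55 mm from the pivot
- cover_a_edge (a point): middle of the long end's edge of cover a, 80 mm from the pivot, half-way through the 4 mm plate; axes of the cover, moving with it
- cover_b (a joint): tilt of cover b, rad: 0 = shut, grows as the black-pad end (+x) goes down and the long end (-x) rises; upright at 1.57, stop at 1.92. Pivot along duct y, 12.5 mm to +x of the duct's middle, 83 mm above the bench. A held cover gives about 1 mm at its pad to 9 N, at most 4 mm, and springs back; the one without a catch (any of the four) sinks at 2 to 7 N and, its pivot being stiff, stays at any tilt
- cover_b_pad (a point): centre of the top of the black rubber press pad, 26 mm (duct x) x 50 mm (y), on cover b; 32 mm from the pivot, 87 mm above the bench when shut; axes of the cover (x towards its pad end, z out of its top), moving with it. The cover is a 4 mm aluminium plate, 135 (x) x 88 mm (y), 0.12 kg; its pad end lies 55 mm from the pivot
- cover_b_edge (a point): middle of the long end's edge of cover b, 80 mm from the pivot, half-way through the 4 mm plate; axes of the cover, moving with it
- cover_c (a joint): tilt of cover c, rad: 0 = shut, grows as the black-pad end (+x) goes down and the long end (-x) rises; upright at 1.57, stop at 1.92. Pivot along duct y, 12.5 mm to +x of the duct's middle, 83 mm above the bench. A held cover gives about 1 mm at its pad to 9 N, at most 4 mm, and springs back; the one without a catch (any of the four) sinks at 2 to 7 N and, its pivot being stiff, stays at any tilt
- cover_c_pad (a point): centre of the top of the black rubber press pad, 26 mm (duct x) x 50 mm (y), on cover c; 32 mm from the pivot, 87 mm above the bench when shut; axes of the cover (x towards its pad end, z out of its top), moving with it. The cover is a 4 mm aluminium plate, 135 (x) x 88 mm (y), 0.12 kg; its pad end lies 55 mm from the pivot
- cover_c_edge (a point): middle of the long end's edge of cover c, 80 mm from the pivot, half-way through the 4 mm plate; axes of the cover, moving with it
- cover_d (a joint): tilt of cover d, rad: 0 = shut, grows as the black-pad end (+x) goes down and the long end (-x) rises; upright at 1.57, stop at 1.92. Pivot along duct y, 12.5 mm to +x of the duct's middle, 83 mm above the bench. A held cover gives about 1 mm at its pad to 9 N, at most 4 mm, and springs back; the one without a catch (any of the four) sinks at 2 to 7 N and, its pivot being stiff, stays at any tilt
- cover_d_pad (a point): centre of the top of the black rubber press pad, 26 mm (duct x) x 50 mm (y), on cover d; 32 mm from the pivot, 87 mm above the bench when shut; axes of the cover (x towards its pad end, z out of its top), moving with it. The cover is a 4 mm aluminium plate, 135 (x) x 88 mm (y), 0.12 kg; its pad end lies 55 mm from the pivot
- cover_d_edge (a point): middle of the long end's edge of cover d, 80 mm from the pivot, half-way through the 4 mm plate; axes of the cover, moving with it
- multimeter_mid (a point): middle of a yellow and black multimeter, 82 x 160 x 34 mm (x, y, z), lying on the bench between robot and duct; leave alone
- tape_mid (a point): middle of a roll of red tape, 58 mm across, 19 mm high, lying on top of the duct at its -y end; leave alone
- screwdriver_mid (a point): point on the axis of a screwdriver lying on the bench beyond the duct, about along the duct; leave alone

How it is judged:
On the way:
1. the cover without a catch has rocked: its pad end is pressed down by a fingertip ((value of joint cover_a between 0.2 and 1.2 rad or value of joint cover_b between 0.2 and 1.2 rad or value of joint cover_c between 0.2 and 1.2 rad or value of joint cover_d between 0.2 and 1.2 rad) and contact force between the fingers and duct above 0.3 N), for 0.05 s.
At the end, for the whole second after the job is handed in: The cover that has no catch stands open by at least 1.4 rad (80 degrees; its stop is at 1.92) and at rest, the other three are shut (under 0.06 rad), and multimeter, tape and screwdriver lie within 20 mm of where they were (((value of joint cover_a above 1.4 rad and value of joint each of cover_b, cover_c, cover_d below 0.06 rad) or (value of joint cover_b above 1.4 rad and value of joint each of cover_a, cover_c, cover_d below 0.06 rad) or (value of joint cover_c above 1.4 rad and value of joint each of cover_a, cover_b, cover_d below 0.06 rad) or (value of joint cover_d above 1.4 rad and value of joint each of cover_a, cover_b, cover_c below 0.06 rad)) and velocity of joint cover_a between -0.05 and 0.05 rad/s and velocity of joint cover_b between -0.05 and 0.05 rad/s and velocity of joint cover_c between -0.05 and 0.05 rad/s and velocity of joint cover_d between -0.05 and 0.05 rad/s and distance of each of multimeter_mid, tape_mid, screwdriver_mid from where it was at the start of the episode below 0.02 m); the robot touches nothing.
It fails at once if a cover that is still held is forced (over 80 N from the fingers while no cover has tipped) (contact force between the fingers and duct above 80 N and value of joint each of cover_a, cover_b, cover_c, cover_d below 0.2 rad).
It fails at once if the multimeter is shifted, lifted or carried (more than 20 mm) (distance of multimeter_mid from where it was at the start of the episode above 0.02 m).
It fails at once if the tape is shifted, lifted or carried (more than 20 mm) (distance of tape_mid from where it was at the start of the episode above 0.02 m).
It fails at once if the screwdriver is shifted, lifted or carried (more than 20 mm) (distance of screwdriver_mid from where it was at the start of the episode above 0.02 m).
It also fails if it takes over 58 s, if anything falls off the work surface, if the arm or the gripper's body presses on something with over 40 N, if the wrist force passes 120 N, or if a joint passes its speed limit or range.

## Working session

There is one attempt and no reset: what is moved stays moved. The work goes in short steps, Python scripts to look and compute and a shell command to move; the robot and the scene stay as the last step left them, time stands still between calls to the robot, and variables do not carry over. Pictures are saved under pics/ and viewed, on a budget of 10 in all, crops included, one or two more only if the job needs it, and the job is handed in when it is done.

```bash
mkdir -p pics; ls
cat > h.py <<'E'
import numpy as np, cv2
from bench import get_obs, snapshot, ticket
def save(n,f):
    s=snapshot(n); cv2.imwrite('pics/'+f+'.png',s['color'][:,:,::-1]); np.savez('pics/'+f+'.npz',**s); return s
def ray(s,u,v,z):
    E=np.array(s['extrinsics']);R=E[:3,:3];t=E[:3,3];c=-R.T@t
    d=R.T@np.array([(u-s['cx'])/s['fx'],(v-s['cy'])/s['fy'],1]); return c+d*(z-c[2])/d[2]
def pt(s,u,v):
    E=np.array(s['extrinsics']);R=E[:3,:3];t=E[:3,3];z=s['depth'][int(v),int(u)]
    return R.T@(np.array([(u-s['cx'])/s['fx'],(v-s['cy'])/s['fy'],1])*z-t)
E
python3 - <<'E'
from h import *
for n in('scene','top'):
    s=save(n,n+'0')
    g=s['color'].max(2); m=(g<60).astype(np.uint8)
    k,l,st,c=cv2.connectedComponentsWithStats(m)
    print(n)
    for i in range(1,k):
        if st[i,4]>100: print(c[i].round(),st[i], ray(s,*c[i],.087).round(4), pt(s,*c[i]).round(4))
print(get_obs())
E
```

```text
pics
scene
[230.  44.] [223   0  14  92 298] [-0.5228 -0.6636  0.087 ] [-0.773  -0.7856  0.0245]
[313.  48.] [311   0   5  99 294] [-0.5328 -0.353   0.087 ] [-0.7674 -0.4214  0.0287]
[418.  78.] [  349     0   232   164 12237] [-0.2707  0.0333  0.087 ] [0.029  0.0515 0.1759]
[557.  31.] [539  22  38  17 360] [-0.9914  0.4912  0.087 ] [-0.7617  0.4494  0.1314]
[  6. 119.] [  0  88  20  50 523] [ 0.2731 -0.8763  0.087 ] [ 0.0692 -1.1286 -0.0146]
[577. 123.] [564 112  30  23 159] [-0.0244  0.4093  0.087 ] [-0.1743  0.4494  0.0326]
[ 31. 169.] [  0 148  66  41 157] [ 0.4685 -0.6264  0.087 ] [ 0.3791 -0.736   0.0281]
[606. 243.] [ 548  223   92   43 1377] [0.4522 0.3717 0.087 ] [ 0.3157  0.428  -0.0005]
[257. 264.] [240 259  35  11 326] [ 0.6266 -0.1011  0.087 ] [ 0.6245 -0.1021  0.0851]
[333. 267.] [316 262  35  12 333] [0.6072 0.0027 0.087 ] [0.606  0.0024 0.086 ]
[411. 271.] [394 266  36  11 352] [0.5877 0.1065 0.087 ] [0.5874 0.1065 0.0867]
[492. 275.] [473 270  39  12 365] [0.5684 0.2107 0.087 ] [0.5681 0.2107 0.0867]
[596. 301.] [588 287  19  27 316] [0.5871 0.3341 0.087 ] [0.502  0
[... 248 characters left out ...]
.087 ] [ 0.3136  0.409  -0.0019]
{'time': 0.1, 'joint_positions': array([ 1.09990860e+00,  8.78765524e-02,  1.37208651e+00, -7.32884183e-06,
        1.68361561e+00, -1.03106582e-01]), 'qvel': array([ 0.0001492 , -0.00101423, -0.00565396,  0.00016147, -0.00145275,
        0.00122874]), 'joint_torque': array([ 2.14019150e-03, -3.41250300e+01, -3.03303766e+01,  7.20460271e-02,
        3.04064678e-02, -1.18274615e-04]), 'tool_pos': array([0.19750327, 0.51271077, 0.17033221]), 'ee_rot': array([-3.13961644e+00, -1.97163262e-04,  2.77381049e+00]), 'wrist_force': array([0.80175306, 0.24011587, 0.21288627]), 'wrist_torque': array([-0.00266979,  0.00916058,  0.0467566 ]), 'width': 0.09357117063251941}
```

View pics/top0.png

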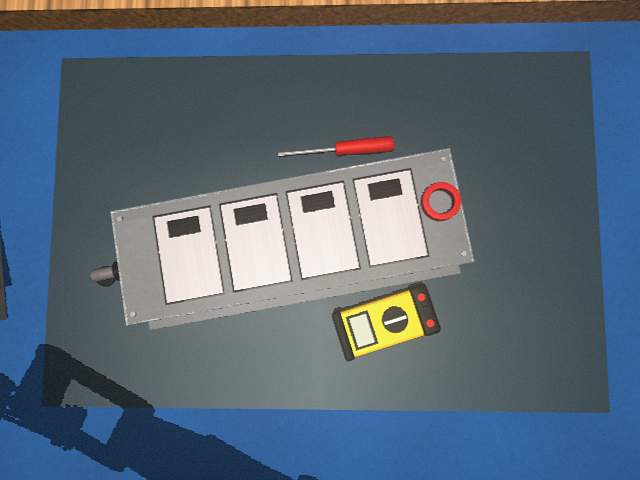

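View pics/scene0.png

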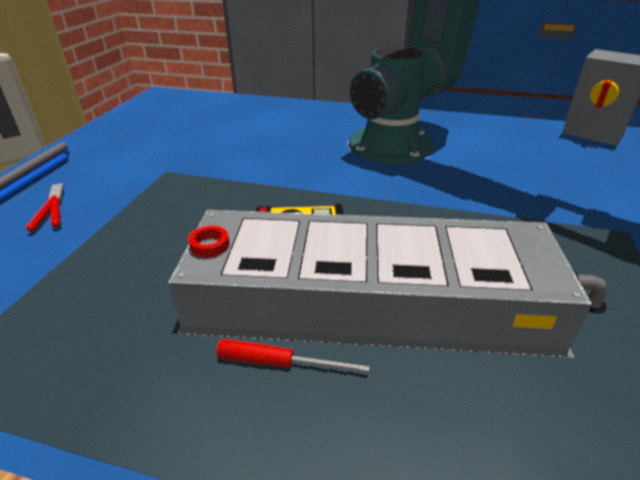

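The top view shows the duct with pads at about (184,226), (250,214), (317,201) and (384,188). The tape is at (441,201), next to cover a, the multimeter is on the robot side and the screwdriver is beyond the duct. The scene view shows the same layout from the far side. I'll cross-check the two views and start turning the tool.

```bash
cat >> h.py <<'E'
P=dict(a=(.6266,-.1011),b=(.6072,.0027),c=(.5877,.1065),d=(.5684,.2107))
YAW=np.arctan2(.0194*3,.1039*3)
X=np.array([np.cos(YAW),np.sin(YAW)]); Y=np.array([-X[1],X[0]])
def shift(cov,dx,dy,z):
    "tool-axis shift (mm) to the point dx,dy (m, duct axes) from pivot line of cover, height z; and yaw error"
    o=get_obs(); p=o['tool_pos']; from scipy.spatial.transform import Rotation as R
    t=np.array([*(np.array(P[cov])+(dx-.032)*X+dy*Y),z])
    r=R.from_euler('xyz',o['ee_rot']); e=(np.degrees(o['ee_rot'][2]-YAW)-180+180)%360-180
    print('shift mm',(r.inv().apply(t-p)*1e3).round(1),'tool z turn deg',round(e,2),'pos',p.round(4),'F',o['wrist_force'].round(2))
E
python3 - <<'E'
from h import *
a=np.load('pics/scene0.npz');b=np.load('pics/top0.npz')
def lines(s,u,v):
    E=s['extrinsics'];R=E[:3,:3];c=-R.T@E[:3,3];d=R.T@np.array([(u-s['cx'])/s['fx'],(v-s['cy'])/s['fy'],1]);return c,d/np.linalg.norm(d)
g=b['color'].max(2);m=(g<75).astype(np.uint8)
k,l,st,c=cv2.connectedComponentsWithStats(m)
pads=sorted([c[i] for i in range(1,k) if 250<st[i,4]<900 and 160<c[i][1]<250 and 150<c[i][0]<410],key=lambda q:-q[0])
print(pads)
for q,w in zip(pads,[(257,264),(333,267),(411,271),(492,275)]):
    c1,d1=lines(a,*w);c2,d2=lines(b,*q)
    t=np.linalg.lstsq(np.c_[d1,-d2],c2-c1,rcond=None)[0];p1,p2=c1+t[0]*d1,c2+t[1]*d2
    print(((p1+p2)/2).round(4),'gap',np.linalg.norm(p1-p2).round(4),'top@.087',ray(b,*q,.087).round(4))
print(np.degrees(YAW))
E
python3 -m creep '[[[0,0,0,-10.6],[0,0,0,-10.6],[0,0,0,-10.6],[0,0,0,0]]]' 0
python3 -c "
from h import *
shift('d',.036,0,.12)"
```

```text
[array([386.06578947, 187.30592105]), array([183.32696391, 225.8492569 ])]
[ 0.6268 -0.1029  0.0868] gap 0.0039 top@.087 [ 0.6274 -0.1048  0.087 ]
[0.5984 0.0965 0.1389] gap 0.1964 top@.087 [0.568  0.2084 0.087 ]
10.57636543587053
time: 0.6
tool_pos: [0.1976, 0.5129, 0.1708]
ee_rot: [-3.141, -0.001, -2.957]
wrist_force: [0.8, -0.2, 0.5]
width: 0.0569
shift mm [-312.9 -365.2   50.9] tool z turn deg 0.02 pos [0.1976 0.5129 0.1708] F [ 0.75 -0.16  0.48]
```

```bash
python3 -m creep '[[[-39,-45.5,0,0],[-39,-45.5,0,0],[-39,-45.5,0,0],[-39,-45.5,0,0],[-39,-45.5,0,0],[-39,-45.5,0,0],[-39,-45.5,0,0],[-39,-45.5,0,0]]]'
python3 -m creep '[[[0,0,0,0],[0,0,0,0]]]'
python3 -c "
from h import *
shift('d',.036,0,.095)"
```

```text
time: 1.6
tool_pos: [0.5733, 0.2123, 0.1711]
ee_rot: [3.141, -0.0, -2.958]
wrist_force: [0.3, 0.1, 0.1]
width: 0.0006
time: 1.85
tool_pos: [0.5716, 0.2138, 0.1709]
ee_rot: [3.141, -0.001, -2.957]
wrist_force: [-0.7, 0.8, -0.3]
width: 0.0005
shift mm [-0.4 -2.5 75.9] tool z turn deg 0.03 pos [0.5716 0.2138 0.1709] F [-0.68  0.83 -0.31]
```

```bash
python3 -m creep '[[[0,-2.5,40,0],[0,0,38,0],[0,0,0,0]]]'
python3 -m creep '[[[0,0,2,0],[0,0,2,0],[0,0,1,0],[0,0,0,0]]]'
```

```text
time: 2.22
tool_pos: [0.5686, 0.212, 0.0898]
ee_rot: [-3.141, -0.008, -2.953]
wrist_force: [-0.4, 0.2, -0.2]
width: 0.0006
time: 2.72
tool_pos: [0.5729, 0.2113, 0.0891]
ee_rot: [3.141, 0.001, -2.955]
wrist_force: [0.7, -1.3, 0.8]
width: 0.0003
```

```bash
for i in 1; do python3 -m creep '[[[0,0,1,0],[0,0,1,0],[0,0,0,0]]]'; python3 -m creep '[[[0,0,1,0],[0,0,0,0]]]'; python3 -m creep '[[[0,0,1,0],[0,0,0,0]]]'; done
```

```text
time: 3.1
tool_pos: [0.5725, 0.2111, 0.0862]
ee_rot: [3.142, -0.0, -2.954]
wrist_force: [0.0, -0.6, 0.1]
width: 0.0006
time: 3.35
tool_pos: [0.5724, 0.2112, 0.0852]
ee_rot: [3.142, -0.0, -2.954]
wrist_force: [-0.1, 0.5, 0.2]
width: 0.0004
time: 3.6
tool_pos: [0.5725, 0.2112, 0.0843]
ee_rot: [3.142, -0.0, -2.954]
wrist_force: [-0.8, 1.1, 0.2]
width: 0.0005
```

```bash
python3 -m creep '[[[0,0,1,0],[0,0,0,0]]]'; python3 -m creep '[[[0,0,1,0],[0,0,0,0]]]';python3 -c "
from h import *
s=save('scene','s1')
cv2.imwrite('pics/s1c.png',cv2.resize(s['color'][120:360,340:640,::-1],(750,600)))"
```

```text
time: 3.85
tool_pos: [0.5724, 0.2112, 0.0832]
ee_rot: [3.142, -0.0, -2.954]
wrist_force: [0.5, 0.2, -0.1]
width: 0.0005
time: 4.1
tool_pos: [0.5724, 0.2112, 0.0823]
ee_rot: [3.141, -0.0, -2.954]
wrist_force: [0.4, -0.1, -0.1]
width: 0.0008
```

View pics/s1c.png

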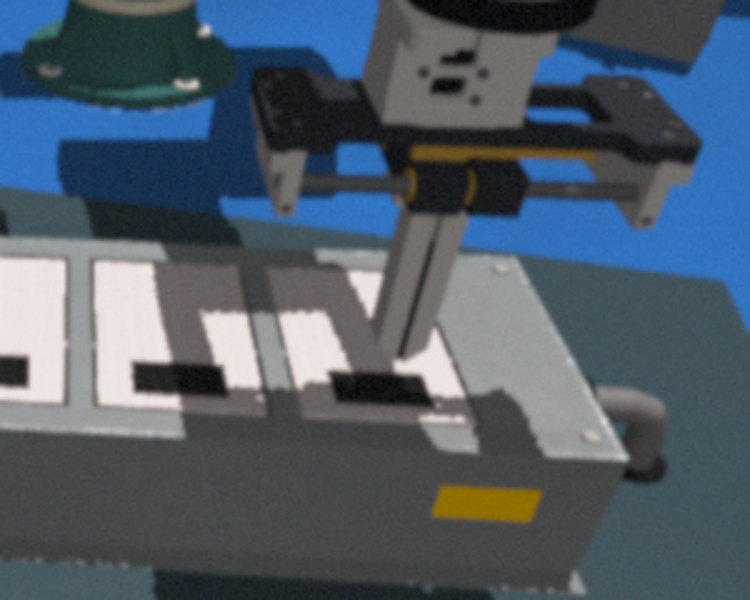

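The crop shows the shut fingertip at about full-frame pixel (500,262), while pad d is at (492,275), and it isn't touching. I'll measure the offset.

Run:
```python
from h import *
s=np.load('pics/s1.npz')
for u,v in [(497,245),(498,250),(499,255),(500,259),(500,260),(500,262),(497,260),(505,259),(508,258),(492,275),(500,272)]: print(u,v,pt(s,u,v).round(4))
o=get_obs();print(o['tool_pos'],s['extrinsics'].round(3).tolist())
```

```text
497 245 [0.5843 0.2042 0.1474]
498 250 [0.5825 0.2073 0.1389]
499 255 [0.5837 0.2098 0.1325]
500 259 [0.58   0.213  0.1239]
500 260 [0.5795 0.2134 0.1219]
500 262 [0.5817 0.2137 0.1205]
497 260 [0.5829 0.2093 0.1237]
505 259 [0.5817 0.2184 0.1262]
508 258 [0.5813 0.2215 0.1282]
492 275 [0.5681 0.2113 0.0871]
500 272 [0.5582 0.2219 0.0864]
[0.57249984 0.21120461 0.08233098] [[-0.268, 0.963, -0.01, 0.182], [0.572, 0.151, -0.806, -0.24], [-0.775, -0.222, -0.592, 1.146], [0.0, 0.0, 0.0, 1.0]]
```

The camera puts the real fingertip at z ≈ 0.120 m and the pad at 0.087 m. The reported TCP height is 0.082 m, so it reads about 37 mm low. I'll go by the camera and the force reading and descend carefully.

```bash
python3 -m creep '[[[0,0,10,0],[0,0,10,0],[0,0,5,0],[0,0,0,0]]]'; python3 -c "
from h import *
s=save('scene','s2')
for u,v in [(495,262),(498,265),(500,267),(500,269),(500,271),(500,273)]: print(u,v,pt(s,u,v).round(4))"
python3 -m creep '[[[0,0,2,0],[0,0,0,0]]]';python3 -m creep '[[[0,0,2,0],[0,0,0,0]]]'
```

```text
time: 4.65
tool_pos: [0.5719, 0.2111, 0.0564]
ee_rot: [-3.142, -0.002, -2.954]
wrist_force: [1.1, 0.2, -0.5]
width: 0.0006
495 262 [0.5835 0.2076 0.1206]
498 265 [0.5804 0.2126 0.1143]
500 267 [0.5824 0.2152 0.1131]
500 269 [0.5819 0.216  0.1096]
500 271 [0.5827 0.2165 0.107 ]
500 273 [1.0744 0.1152 0.4861]
time: 4.95
tool_pos: [0.5726, 0.2112, 0.0556]
ee_rot: [3.141, 0.0, -2.954]
wrist_force: [0.1, 0.3, 0.6]
width: 0.0003
time: 5.2
tool_pos: [0.5724, 0.2112, 0.0532]
ee_rot: [3.142, -0.0, -2.954]
wrist_force: [0.6, 0.5, -0.4]
width: 0.0003
```

Run:
```python
from h import *
s3=save('scene','s3')
for s in (np.load('pics/s1.npz'),np.load('pics/s2.npz'),s3):
    out=[]
    for u in range(488,514,3):
        ps=[(v,pt(s,u,v)) for v in range(225,300) ]
        ps=[(v,p) for v,p in ps if .574<p[0]<.592 and p[2]>.088]
        if ps: out.append((u,ps[-1][0],ps[-1][1].round(3).tolist()))
    print(*out,sep='\n');print()
cv2.imwrite('pics/s3c.png',cv2.resize(s3['color'][170:330,420:620,::-1],(750,600),interpolation=cv2.INTER_CUBIC))
```

```text
(491, 258, [0.585, 0.201, 0.127])
(494, 261, [0.586, 0.206, 0.124])
(497, 264, [0.581, 0.211, 0.116])
(500, 264, [0.581, 0.214, 0.117])
(503, 263, [0.582, 0.217, 0.12])
(506, 262, [0.581, 0.221, 0.121])
(509, 260, [0.579, 0.224, 0.124])
(512, 254, [0.578, 0.225, 0.133])

(488, 275, [0.584, 0.204, 0.098])
(491, 278, [0.583, 0.208, 0.094])
(494, 279, [0.579, 0.213, 0.09])
(497, 279, [0.58, 0.216, 0.091])
(500, 278, [0.58, 0.22, 0.093])
(503, 276, [0.58, 0.222, 0.098])
(506, 273, [0.58, 0.225, 0.103])
(509, 264, [0.58, 0.225, 0.118])
(512, 254, [0.58, 0.225, 0.134])

(488, 278, [0.583, 0.205, 0.093])
(491, 281, [0.582, 0.209, 0.088])
(494, 279, [0.581, 0.213, 0.091])
(497, 281, [0.581, 0.217, 0.089])
(500, 279, [0.581, 0.22, 0.093])
(503, 278, [0.578, 0.223, 0.093])
(506, 274, [0.579, 0.225, 0.101])
(509, 264, [0.579, 0.225, 0.118])
(512, 255, [0.58, 0.225, 0.133])
```

View pics/s3c.png

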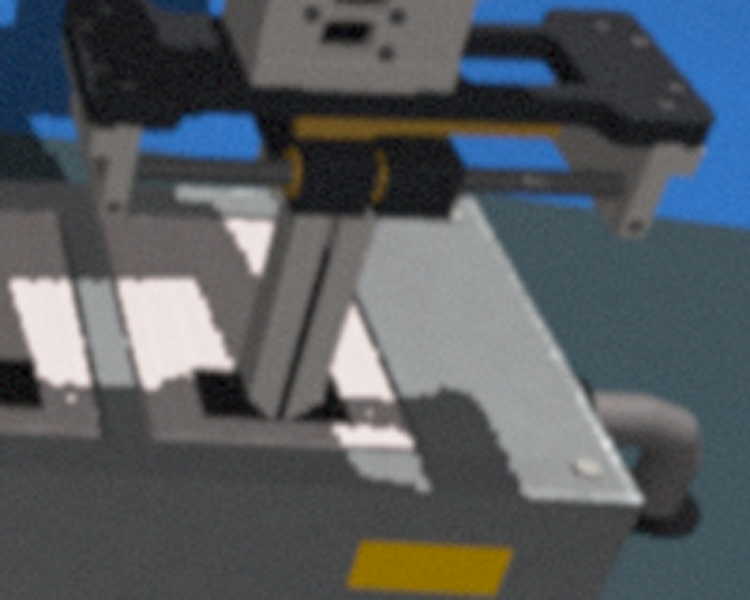

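The tip sits just over pad d at z ≈ 0.089 m, about 36 mm above the reported z and consistent with the first reading. I'll press in 1 mm steps.

```bash
for i in 1; do python3 -m creep '[[[0,0,1,0],[0,0,0,0]]]'; python3 -m creep '[[[0,0,1,0],[0,0,0,0]]]'; python3 -m creep '[[[0,0,1,0],[0,0,0,0]]]';  python3 -m creep '[[[0,0,1,0],[0,0,0,0]]]'; done | grep -E "pos|force"; python3 -c "
from h import *
s=np.load('pics/s3.npz')
for u,v in [(450,224),(588,230),(588,220)]: print(pt(s,u,v).round(3))"
```

```text
tool_pos: [0.5727, 0.2113, 0.0525]
wrist_force: [0.6, -0.0, 0.3]
tool_pos: [0.5728, 0.2113, 0.0521]
wrist_force: [-0.7, -0.1, 4.1]
tool_pos: [0.5728, 0.2113, 0.0517]
wrist_force: [-1.5, -0.0, 6.7]
tool_pos: [0.5729, 0.2113, 0.0514]
wrist_force: [-2.2, -1.6, 8.2]
[0.619 0.143 0.191]
[0.589 0.293 0.189]
[0.59  0.288 0.202]
```

```bash
for i in 1; do python3 -m creep '[[[0,0,1,0],[0,0,0,0]]]'; python3 -m creep '[[[0,0,1,0],[0,0,0,0]]]';  python3 -m creep '[[[0,0,-12,0],[0,0,-12,0],[0,0,0,0]]]'; done | grep -E "pos|force"; python3 -c "
from h import *
shift('c',.036,0,.064)"
```

```text
tool_pos: [0.573, 0.2113, 0.0511]
wrist_force: [-3.3, -0.5, 11.0]
tool_pos: [0.573, 0.2113, 0.0509]
wrist_force: [-4.9, -2.0, 12.5]
tool_pos: [0.5733, 0.2114, 0.0724]
wrist_force: [-0.5, 0.6, 0.6]
shift mm [   1.4 -105.8    8.4] tool z turn deg 0.15 pos [0.5733 0.2114 0.0724] F [-0.48  0.56  0.61]
```

Cover d is held: 12.5 N at about 1.6 mm. Next is cover c.

```bash
(python3 -m creep '[[[0.5,-53,0,0],[0.5,-53,0,0],[0,0,0,0],[0,0,9,0],[0,0,9,0],[0,0,0,0]]]';python3 -m creep '[[[0,0,1,0],[0,0,0,0]]]'; python3 -m creep '[[[0,0,1,0],[0,0,0,0]]]') | grep -E "pos|force"; python3 -c "
from h import *
shift('c',.036,0,.0515)"
```

```text
tool_pos: [0.5907, 0.1081, 0.0527]
wrist_force: [0.1, 0.9, 0.1]
tool_pos: [0.5911, 0.1074, 0.0523]
wrist_force: [-0.8, -0.1, 1.2]
tool_pos: [0.5912, 0.1074, 0.0521]
wrist_force: [-1.9, 0.8, 4.9]
shift mm [-0.4 -0.2  0.6] tool z turn deg 0.16 pos [0.5912 0.1074 0.0521] F [-1.95  0.75  4.9 ]
```

```bash
(python3 -m creep '[[[0,0,1,0],[0,0,0,0]]]'; python3 -m creep '[[[0,0,1,0],[0,0,0,0]]]'; python3 -m creep '[[[0,0,1,0],[0,0,0,0]]]';  python3 -m creep '[[[0,0,1,0],[0,0,0,0]]]') | grep -E "pos|force"
```

```text
tool_pos: [0.5913, 0.1073, 0.0516]
wrist_force: [-3.0, 1.7, 7.5]
tool_pos: [0.5913, 0.1074, 0.0513]
wrist_force: [-3.1, 1.0, 9.2]
tool_pos: [0.5914, 0.1074, 0.0511]
wrist_force: [-4.8, 1.5, 11.5]
tool_pos: [0.5915, 0.1074, 0.0508]
wrist_force: [-5.0, 1.3, 14.2]
```

Cover c is held too. On to cover b.

```bash
(python3 -m creep '[[[0,0,-13,0],[0,0,-13,0],[0,-53,0,0],[0,-53,0,0],[0,0,0,0],[0,0,9,0],[0,0,9,0],[0,0,0,0]]]';python3 -m creep '[[[0,0,2,0],[0,0,0,0]]]'; python3 -m creep '[[[0,0,2,0],[0,0,0,0]]]'; python3 -m creep '[[[0,0,1,0],[0,0,0,0]]]'; python3 -m creep '[[[0,0,1,0],[0,0,0,0]]]'; python3 -m creep '[[[0,0,1,0],[0,0,0,0]]]') | grep -E "pos|force"; python3 -c "
from h import *
shift('b',.036,0,.0515)"
```

```text
tool_pos: [0.6098, 0.0041, 0.0536]
wrist_force: [-0.1, -0.4, -0.1]
tool_pos: [0.611, 0.0032, 0.0535]
wrist_force: [0.2, 0.9, 0.7]
tool_pos: [0.6115, 0.0029, 0.0522]
wrist_force: [-0.6, 1.3, 1.7]
tool_pos: [0.6115, 0.0029, 0.0518]
wrist_force: [-0.9, 0.9, 6.1]
tool_pos: [0.6116, 0.0029, 0.0515]
wrist_force: [-2.5, 1.7, 6.9]
tool_pos: [0.6117, 0.003, 0.0512]
wrist_force: [-2.4, 1.4, 9.6]
shift mm [ 0.5  0.6 -0.3] tool z turn deg 0.16 pos [0.6117 0.003  0.0512] F [-2.36  1.44  9.55]
```

```bash
(python3 -m creep '[[[0,0,1,0],[0,0,0,0]]]'; python3 -m creep '[[[0,0,1,0],[0,0,0,0]]]'; python3 -m creep '[[[0,0,-13,0],[0,0,-13,0],[0,-53,0,0],[0,-53,0,0],[0,0,0,0],[0,0,9,0],[0,0,9,0],[0,0,0,0]]]'; python3 -m creep '[[[0,0,2,0],[0,0,0,0]]]'; python3 -m creep '[[[0,0,2,0],[0,0,0,0]]]'; python3 -m creep '[[[0,0,2,0],[0,0,0,0]]]'; python3 -m creep '[[[0,0,1,0],[0,0,0,0]]]') | grep -E "pos|force"; python3 -c "
from h import *
shift('a',.036,0,.0515)"
```

```text
tool_pos: [0.6117, 0.0029, 0.0509]
wrist_force: [-3.9, 1.8, 12.5]
tool_pos: [0.6118, 0.0029, 0.0506]
wrist_force: [-5.2, 2.5, 14.8]
tool_pos: [0.6298, -0.0999, 0.0529]
wrist_force: [-0.2, 0.4, 0.9]
tool_pos: [0.6307, -0.101, 0.0524]
wrist_force: [-0.4, -0.1, -0.7]
tool_pos: [0.6311, -0.1012, 0.0508]
wrist_force: [0.9, 0.6, 0.7]
tool_pos: [0.6311, -0.1013, 0.0485]
wrist_force: [0.3, 1.1, 2.0]
tool_pos: [0.631, -0.1013, 0.0474]
wrist_force: [0.3, 1.0, 2.1]
shift mm [ 0.2  1.  -4.1] tool z turn deg 0.15 pos [ 0.631  -0.1013  0.0474] F [0.29 1.03 2.14]
```

Cover a sinks at about 2 N, so it is the loose one. I'll press it further down.

```bash
python3 -m creep '[[[0,0,4,0],[0,0,4,0],[0,0,4,0],[0,0,4,0],[0,0,4,0],[0,0,4,0],[0,0,4,0],[0,0,0,0]]]' | grep -E "pos|force"; python3 -m creep '[[[0,0,4,0],[0,0,0,0]]]'| grep -E "pos|force"; python3 -c "
from h import *
s=save('scene','s4');cv2.imwrite('pics/s4c.png',cv2.resize(s['color'][150:350,150:400,::-1],(750,600)))"
```

```text
tool_pos: [0.6304, -0.1014, 0.0186]
wrist_force: [0.3, -0.5, 0.8]
tool_pos: [0.6306, -0.1014, 0.0149]
wrist_force: [0.5, -0.4, 0.7]
```

View pics/s4c.png

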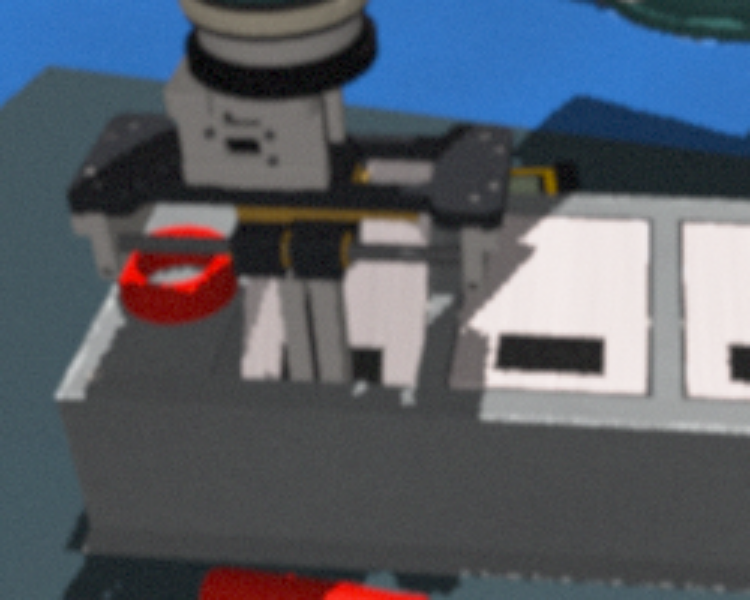

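Cover a has tipped, and its raised end shows behind the gripper at about (390,170) in the crop. The tape is untouched. Now I'll go up, over and to the robot side.

```bash
(python3 -m creep '[[[0,0,-20,0],[0,0,-40,0],[0,0,-40,0],[0,0,-40,0],[0,0,0,0]]]'; python3 -m creep '[[[45,0,0,0],[45,0,0,0],[46,0,0,0],[0,0,0,0]]]') | grep -E "pos|force"; python3 -c "
from h import *
shift('a',-.1,0,.080)
s=save('scene','s5');cv2.imwrite('pics/s5c.png',cv2.resize(s['color'][100:340,150:450,::-1],(750,600)))"
```

```text
tool_pos: [0.6333, -0.102, 0.1622]
wrist_force: [0.5, -0.0, 0.0]
tool_pos: [0.4941, -0.1267, 0.1546]
wrist_force: [0.1, -0.2, 0.3]
shift mm [-3.1  0.8 74.5] tool z turn deg 0.04 pos [ 0.4941 -0.1267  0.1546] F [ 0.08 -0.24  0.3 ]
```

View pics/s5c.png

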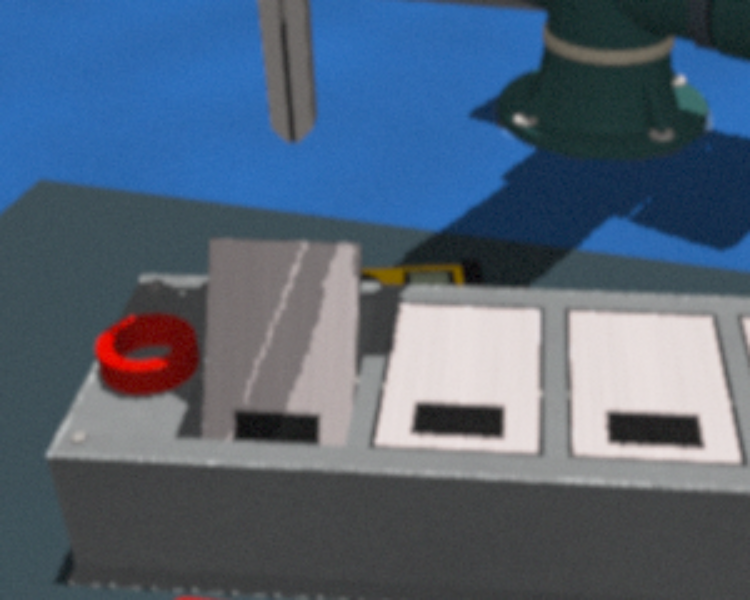

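The cover stays tilted with its long edge at about full pixel (264,196). The finger is on the robot side, with its tip at about (266,154). I'll check both heights by depth, then descend.

```bash
python3 -c "
from h import *
s=np.load('pics/s5.npz')
for u,v in [(262,198),(264,230),(262,152),(267,153)]: print(pt(s,u,v).round(3))
print(np.array(P['a'])-.032*X)"
python3 -m creep '[[[0,0,30,0],[0,0,30,0],[0,0,15,0],[0,0,0,0],[0,0,0,0]]]'| grep -E "pos|force"
```

```text
[ 0.552 -0.117  0.147]
[ 0.577 -0.108  0.11 ]
[ 0.506 -0.13   0.197]
[ 0.503 -0.124  0.195]
[ 0.59514364 -0.10697347]
tool_pos: [0.4983, -0.1269, 0.0815]
wrist_force: [0.6, 0.2, -0.0]
```

```bash
python3 -m creep '[[[-12,0,0,0],[-12,0,0,0],[-12,0,0,0],[-12,0,0,0],[-8,0,0,0],[-8,0,0,0],[-8,0,0,0],[0,0,0,0]]]'| grep -E "pos|force";  python3 -c "
from h import *
shift('a',-.003,0,.080)"
```

```text
tool_pos: [0.5684, -0.1131, 0.0802]
wrist_force: [-0.3, 0.6, 0.1]
shift mm [-24.4   1.1   0.2] tool z turn deg 0.17 pos [ 0.5684 -0.1131  0.0802] F [-0.32  0.58  0.15]
```

```bash
python3 -m creep '[[[-5,0,0,0],[-5,0,0,0],[-5,0,0,0],[-5,0,0,0],[-4,0,0,0],[0,0,0,0],[0,0,0,0]]]'| grep -E "pos|force";  python3 -c "
from h import *
shift('a',-.003,0,.080)
s=save('scene','s6');cv2.imwrite('pics/s6c.png',cv2.resize(s['color'][100:340,150:450,::-1],(750,600)))"
```

```text
tool_pos: [0.5917, -0.1087, 0.0804]
wrist_force: [0.5, 0.2, -0.5]
shift mm [-0.7  1.1  0.4] tool z turn deg 0.16 pos [ 0.5917 -0.1087  0.0804] F [ 0.49  0.21 -0.46]
```

View pics/s6c.png

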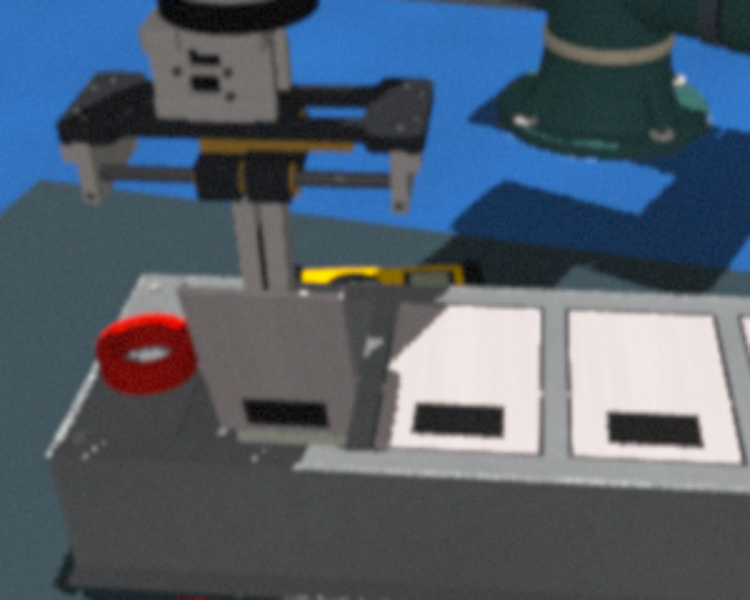

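The cover stands about upright, at crop (270,360) with the finger behind it. I'll fit a plane to get the tilt.

```bash
cat >> h.py <<'E'
def tilt(s,u0=238,u1=280,v0=222,v1=255):
    p=np.array([pt(s,u,v) for u in range(u0,u1,2) for v in range(v0,v1,2)])
    c=p.mean(0); n=np.linalg.svd(p-c)[2][2]; n*=np.sign(n[:2]@X)
    print('tilt rad',np.arctan2(n[:2]@X,n[2]).round(3),'rms mm',(((p-c)@n).std()*1e3).round(2),'mid',c.round(3))
E
python3 -c "
from h import *
tilt(np.load('pics/s6.npz'))"
```

```text
tilt rad 2.452 rms mm 12.94 mid [ 0.611 -0.102  0.12 ]
```

```bash
python3 -c "
from h import *
s=np.load('pics/s6.npz')
for v in range(216,270,4): print(v,[pt(s,u,v).round(3).tolist() for u in (245,260,275)])
for b in ((240,278,228,252),(240,278,232,256)): tilt(s,*b)"
```

```text
216 [[0.618, -0.114, 0.158], [0.614, -0.095, 0.159], [0.503, -0.119, 0.085]]
220 [[0.62, -0.114, 0.153], [0.615, -0.095, 0.154], [0.613, -0.074, 0.156]]
224 [[0.618, -0.116, 0.146], [0.614, -0.096, 0.146], [0.611, -0.076, 0.148]]
228 [[0.616, -0.118, 0.137], [0.612, -0.098, 0.138], [0.609, -0.077, 0.14]]
232 [[0.614, -0.119, 0.129], [0.611, -0.099, 0.131], [0.608, -0.078, 0.132]]
236 [[0.61, -0.122, 0.12], [0.606, -0.101, 0.12], [0.604, -0.08, 0.123]]
240 [[0.608, -0.124, 0.11], [0.604, -0.103, 0.112], [0.599, -0.082, 0.112]]
244 [[0.606, -0.126, 0.101], [0.602, -0.104, 0.103], [0.598, -0.083, 0.104]]
248 [[0.601, -0.129, 0.091], [0.598, -0.107, 0.093], [0.595, -0.085, 0.095]]
252 [[0.6, -0.13, 0.082], [0.596, -0.109, 0.083], [0.592, -0.087, 0.085]]
256 [[0.597, -0.133, 0.072], [0.593, -0.111, 0.073], [0.59, -0.088, 0.076]]
260 [[0.595, -0.135, 0.062], [0.59, -0.113, 0.063], [0.588, -0.09, 0.066]]
264 [[0.59, -0.138, 0.05], [0.59, -0.114, 0.055], [0.587, -0.091, 0.057]]
268 [[0.589, -0.14, 0.041], [0.587, -0.116, 0.045], [0.583, -0.093, 0.046]]
tilt rad 2.438 rms mm 9.1 mid [ 0.607 -0.104  0.115]
tilt rad 2.463 rms mm 9.42 mid [ 0.607 -0.105  0.108]
```

From the depth columns, the cover leans about 0.25–0.3 rad past upright, which is roughly 1.85 rad and short of the stop. I'll back off and check.

```bash
python3 -m creep '[[[8,0,0,0],[20,0,0,0],[40,0,0,0],[32,0,0,0],[0,0,-40,0],[0,0,-40,0],[0,0,0,0],[0,0,0,0]]]'| grep -E "pos|force";  python3 -c "
from h import *
s=save('scene','s7');save('top','t7')
d=[pt(s,260,252),pt(s,260,222)]; q=d[1]-d[0]; print(d,'tilt',np.pi/2+np.arctan2(q[:2]@X,q[2]))
for c,(u,v) in dict(b=(333,250),c=(408,250),d=(485,250)).items(): print(c,[pt(s,u+k,w)[2].round(4) for k,w in((-5,230),(0,252),(5,280))])
"
```

```text
tool_pos: [0.4927, -0.1274, 0.1598]
wrist_force: [0.3, -1.2, -0.8]
[array([ 0.59689001, -0.10831949,  0.0841047 ]), array([ 0.61540707, -0.09501544,  0.15065654])] tilt 1.8715845480634707
b [np.float64(0.0857), np.float64(0.0849), np.float64(0.0834)]
c [np.float64(0.0842), np.float64(0.0835), np.float64(0.0838)]
d [np.float64(0.0854), np.float64(0.085), np.float64(0.086)]
```

View pics/s7.png

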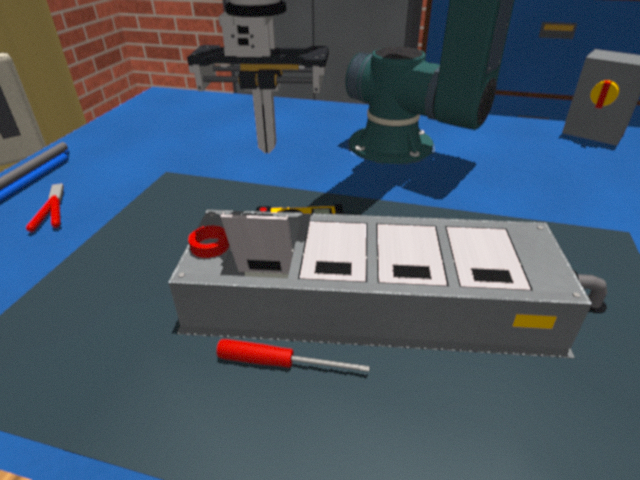

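View pics/t7.png

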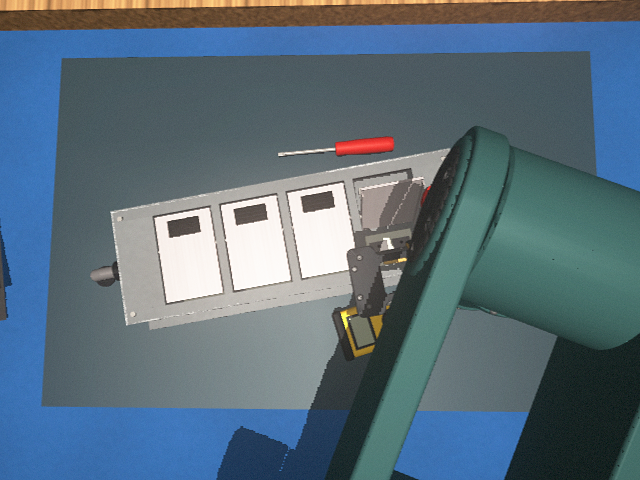

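The cover stands at about 1.87 rad, with its edge at about (262,213) in the scene view. Covers b, c and d are flush. The tape (209,241), the screwdriver and the multimeter are where they started, and the arm is clear. I'm handing in.

```bash
python3 -c "
from h import *
o=get_obs();print(o['time'],abs(o['qvel']).max(),o['wrist_force']);print(ticket.close_job())"
```

```text
20.25 0.00852783003549661 [ 0.44406379 -0.63656121  0.35832585]
the job is handed in; nothing more can be done
None
```

Cover a is the one without a catch; I left it standing open and handed the job in at about 20 s, with no verdict reported. I pressed the pads in the order d, c, b, a. The first three held, each giving about 1.5 mm at 12–15 N. Cover a sank at about 2 N, so I pressed its pad end down to roughly 53–55° and pushed its long end over from the robot side.

**Last checks:**
- **Cover a:** depth points put it at about 1.87 rad, further past upright than the 1.78 rad I aimed for. It is close to the 1.92 stop, and it stayed put after the finger withdrew.
- **Covers b, c and d:** flush at 84–86 mm.
- **Tape, multimeter and screwdriver:** where they started by eye in the final views. The arm partly hid the tape and multimeter in the top view, and I did not measure any shift.
- **Arm:** clear of everything, with no contact force.

**What failed or disagreed:**
- **Height reading:** the reported TCP height was about 36 mm below the fingertip seen by the camera. My first descent therefore stopped in the air, and I worked from the camera and contact force after that.
- **Tilt fit:** the automatic plane fit gave an unusable 2.4 rad with 9–13 mm residuals. I took the tilt from individual depth points instead.
- **Pad matching:** the two-view check matched pads a and d to about 3 mm. Pads b and c were not found in the top view.

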